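# Spin the blower impeller to check its new bearing

## Task

Two blower impellers stand on bearing stands on the bench, and the one with the orange hub has just had a new bearing. Give it a brisk push by a vane, counterclockwise seen from above, so that it spins on by itself, untouched, and makes at least two full turns in all. Leave the blue-hubbed impeller unturned.

Things in the scene. Friction and masses are not known exactly. Their poses are not given: they have to be found in the camera images.
- orange_hub (a point): on the axle at the disc's upper face, 48 mm above the bench; turns with the impeller: aluminium disc 150 mm across, orange hub (44 mm across, 33 mm tall) and four upright vanes 4 mm thick, 28 mm tall, orange on top, 19 to 73 mm from the axle along this point's +x, +y, -x, -y (z up). White mark on the +x vane. Shut fingers fit between vanes from above. Fixed grey 160 mm square stand below.
- impeller_orange (a joint):  turning angle of the orange-hubbed impeller on its stand, rad, growing counterclockwise seen from above, no end stops; starts within 0.15 of 0. It weighs about 0.5 kg and runs very freely: a push of under 1 N moves it, and pushed to 3 rad/s (a fingertip at 0.15 to 0.2 m/s) it coasts for more than two turns in 4 to 8 s; a slow push may stop short, and may be repeated.
- blue_hub (a point): on the axle at the disc's upper face, 48 mm above the bench; turns with the impeller: aluminium disc 150 mm across, blue hub (44 mm across, 33 mm tall) and four upright vanes 4 mm thick, 28 mm tall, blue on top, 19 to 73 mm from the axle along this point's +x, +y, -x, -y (z up). White mark on the +x vane. Shut fingers fit between vanes from above. Fixed grey 160 mm square stand below.
- impeller_blue (a joint):  turning angle of the blue-hubbed impeller on its stand, rad, growing counterclockwise seen from above, no end stops; starts within 0.15 of 0. It is a bystander and must stay where it is.

How it is judged:
On the way:
1. the orange impeller spins counterclockwise by itself, untouched, faster than 0.6 rad/s for one second (velocity of joint impeller_orange above 0.6 rad/s and contact force between impeller_orange and anything else below 0.05 N), for 1 s.
At the end, for the whole second after the job is handed in: The orange impeller has gone round counterclockwise by two full turns (its joint reads more than 12.5 rad) and nothing touches it, whether it still turns or has stopped; the blue impeller's joint reads between -0.5 and 0.5 rad (value of joint impeller_orange above 12.5 rad and contact force between impeller_orange and anything else below 0.05 N and value of joint impeller_blue between -0.5 and 0.5 rad).
It fails at once if the blue impeller is turned by more than about half a radian (value of joint impeller_blue above 0.5 rad or value of joint impeller_blue below -0.5 rad).
It also fails if it takes over 38 s, if anything falls off the work surface, if the arm or the gripper's body presses on something with over 40 N, if the wrist force passes 120 N, or if a joint passes its speed limit or range.

## Robot

A 7-joint arm with a two-finger parallel gripper is mounted at the origin on a cart in front of the work surface, level with it; the furniture and walls round the work are solid. World frame = base frame: x ahead of the robot, y to its left, z up, the work surface at z = 0. Lengths are in m, angles in rad, forces in N, time in s.
With the tool pointing down it reaches from about 0.4 to 0.85 m from the base axis. Payload 4.5 kg.
Tool frame: the origin (TCP) lies midway between the tips of the shut fingers; the grasp point (between the pads) lies 19 mm behind it (bot.grasp_offset is the distance from the TCP to the grasp point, in m); z points along the fingers, y is the direction in which the jaws open and shut (so a half turn about z gives the same grasp; the last joint's range is limited). The gripper opens to 85 mm and grips with 20 to 120 N. Pads are 22 mm wide; open, the fingers measure 114 mm over their backs; the gripper's body (76 mm by 85 mm) begins 54 mm behind the grasp point. The pads swing forward as they close: fully open they stand 13 mm farther back than shut.
Start: joints at [-1.102, 0.689, -0.195, 1.565, 0.157, 0.902, -0.215], TCP at [0.263, 0.567, 0.231] pointing down, gripper open.
Joint ranges: [-3.01, 3.01], [-0.46, 2.08], [-1.47, 1.51], [0.13, 2.56], [-1, 4.14], [0.04, 2.09], [-2.66, 2.66]. Speed limits (rad/s): [2.57, 2.57, 3.14, 3.14, 3.14, 3.14, 3.14].

## Interface

Orientations are given as a 3x3 rotation matrix whose columns are the frame's x, y, z axes.
In Python, from bench import bot, viewer, ticket gives the robot as it stands.
- The arm moves only by the tool move_arm, never from a script. Its argument "increments" is a list of rows, each a list of 4 numbers: the shift along the tool's x, y, z in cm, then the turn about the tool's z in rad. In form: [[tx, ty, tz, spin], ...]. A call has 1 to 5 rows; each row shifts and turns the pose as measured when the row begins, along the tool's axes as they then stand; what a row does not reach is not made up. A row lasts 1/10 s, in which the tool goes at most 50 mm and 8.59 degrees, less where a joint would pass 70% of its speed; a pose out of reach is approached as far as the arm can. A call with a gripper value outside its range is refused whole. "grip" is the opening, from 0 (shut) to 1 (fully open), set as the call begins (left out, the last holds). The fingers move at their own pace and stop on an object; the grip force is fixed at half the most. Time passes only in rows, so rows that do not move let the fingers close. It gives the time, the measured TCP pose, the force and the opening at its end, in the units of the state.
- bot.state(): the state, without advancing time (a new reading comes with each control period).
- viewer.snapshot(name): name is "scene" or "top" or "wrist"; returns a dict with "pixels" (420x560x3 uint8, blue, green, red), "vertical_fov" (degrees; the focal length in pixels is half the picture's height over the tangent of half this angle, whatever the lens; pixels are square), "cx", "cy" (the principal point, pixels), "k1" (the pictures are not rectified: a ray, as slopes to the right and down, at radius r is drawn at 1 + k1 r^2 times it, then the intrinsics apply), "T" (4x4, takes a point from camera to world coordinates). Camera axes: x right, y down, z forward; pixel columns grow to the right and rows downward; lengths in m; the calibration is good to about 2 mm. A picture is of the moment at which its call begins. There is no depth.
- ticket.finish_job(): hands the job in, once; it reports no verdict.
The state is a dict: "time": time; "qpos": joint angles; "joint_vel": joint speeds; "joint_efforts": joint torques, N m; "eef_pos": TCP position; "ee_rot": TCP orientation; "wrist_force": force on the tool from outside, world axes, zero at the start; "torque": the same for the moment, N m; "width": finger opening in m.
Only numpy, scipy, OpenCV 4.12 (cv2) and the standard library are available. Lean on these libraries where they do the work, as an engineer would, in place of code of your own. Each camera call takes 0.05 s, during which the arm holds its last target. There are 200 camera calls.

## Working session

There is one attempt and no reset: what is moved stays moved. The work goes in short steps, Python scripts to look and compute and a tool call to move; the robot and the scene stay as the last step left them, time stands still between calls to the robot, and variables do not carry over. Pictures are saved under pics/ and viewed, about 8 in all and at most 12, crops included, and the job is handed in when it is done.

Besides the shell and the picture viewer there is one more tool, called as name(argument=value, ...), one argument or row to a line, values as JSON. move_arm: Moves the arm, as the interface text tells. Its arguments: {"type":"object","properties":{"increments":{"type":"array"},"grip":{"type":"number"}},"required":["increments"]}

```bash
mkdir -p pics
cat > h.py <<'E'
import numpy as np, cv2
from bench import bot, viewer, ticket
def ray(s,u,v):
    f=s["pixels"].shape[0]/2/np.tan(np.radians(s["vertical_fov"])/2)
    K=np.array([[f,0,s["cx"]],[0,f,s["cy"]],[0,0,1.]])
    p=cv2.undistortPoints(np.array([[[u,v]]],float),K,np.array([s["k1"],0,0,0.]))[0,0]
    T=np.array(s["T"]); return T[:3,3],T[:3,:3]@np.array([p[0],p[1],1])
def onz(s,u,v,z):
    o,d=ray(s,u,v); return o+d*(z-o[2])/d[2]
E
python3 - <<'E'
from h import *
for n in ["top","scene"]:
    s=viewer.snapshot(n); cv2.imwrite(f"pics/{n}0.png",s["pixels"]); 
    hsv=cv2.cvtColor(s["pixels"],cv2.COLOR_BGR2HSV)
    print(n,np.array(s["T"]).round(3).tolist(),s["k1"])
    for c,lo,hi in [("or",(5,120,80),(22,255,255)),("bl",(95,120,60),(125,255,255))]:
        k,l,st,ce=cv2.connectedComponentsWithStats(cv2.inRange(hsv,lo,hi))
        for i in range(1,k):
            if st[i,4]>30: print(c,st[i],ce[i].round(1),onz(s,*ce[i],.079).round(3))
st=bot.state();print(st["time"],st["eef_pos"],st["ee_rot"],st["width"])
E
```

```text
top [[0.01, -0.982, 0.189, 0.384], [-1.0, -0.01, 0.002, -0.075], [-0.0, -0.189, -0.982, 0.924], [0.0, 0.0, 0.0, 1.0]] 0.030630551053783154
or [316 180  14  17  38] [322.4 188. ] [ 0.603 -0.164  0.079]
or [311 197  34  28 280] [332.7 207.8] [ 0.559 -0.186  0.079]
or [342 213  15  18  40] [349.1 221.6] [ 0.53  -0.22   0.079]
bl [182 201  35  26 275] [193.4 211.4] [0.549 0.112 0.079]
bl [171 218  14  18  36] [177.8 226.5] [0.516 0.143 0.079]
scene [[0.776, -0.293, 0.558, 0.05], [-0.63, -0.388, 0.673, -0.66], [0.02, -0.874, -0.486, 0.537], [0.0, 0.0, 0.0, 1.0]] -0.12542037377966092
or [102  74  36   8 174] [119.8  77.7] [0.759 1.439 0.079]
or [297 237  24   5  40] [307.7 238.8] [ 0.535 -0.163  0.079]
or [321 239  21  25 352] [330.8 249.9] [ 0.544 -0.217  0.079]
bl [ 271   75  112   36 1655] [326.4  92.2] [1.366 0.628 0.079]
bl [ 55  77  18  20 192] [63.6 87.7] [0.483 1.421 0.079]
bl [  7  80  33  24 317] [23.5 92.1] [0.315 1.478 0.079]
bl [108 106  24  25 194] [121.5 118. ] [0.529 0.797 0.079]
bl [ 354  106  149   65 2692] [424.1 137.2] [1.23  0.042 0.079]
bl [228 184  16  16 204] [235.3 191.8] [0.534 0.085 0.079]
bl [183 277   7  19  55] [186.1 285.6] [ 0.281 -0.145  0.079]
0.1 [0.2630591  0.56629994 0.23054991] [[-9.06996423e-01  4.21137909e-01 -5.91910510e-04]
 [ 4.21138307e-01  9.06995086e-01 -1.56233818e-03]
 [-1.21099909e-04 -1.66631133e-03 -9.99998604e-01]] 0.08539564062408968
```

View pics/top0.png

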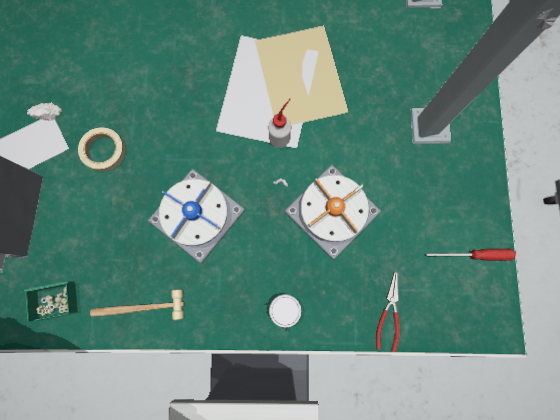

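View pics/scene0.png

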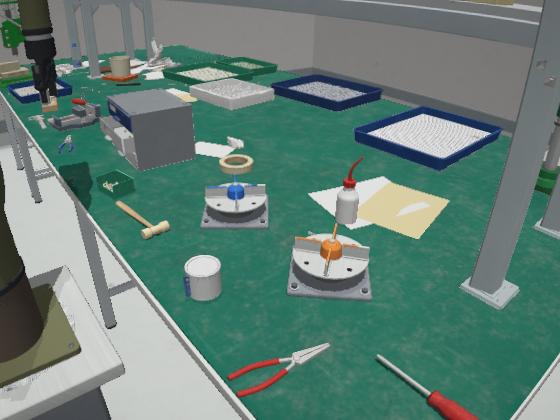

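Run:
```python
from h import *
s=viewer.snapshot("top"); im=s["pixels"]; hsv=cv2.cvtColor(im,cv2.COLOR_BGR2HSV)
# rectify to plane z=.076 (vane top) around each hub: 1px=0.4mm
f=210/np.tan(np.radians(s["vertical_fov"])/2);K=np.array([[f,0,s["cx"]],[0,f,s["cy"]],[0,0,1.]])
T=np.linalg.inv(np.array(s["T"])); out=[]
for c in [(.555,-.19),(.549,.115)]:
    z=.076
    j,i=np.meshgrid(np.arange(400),np.arange(400))
    P=np.stack([c[0]+(200-i)*5e-4,c[1]+(200-j)*5e-4,np.full(i.shape,z)],-1).reshape(-1,3)
    p,_=cv2.projectPoints(P,cv2.Rodrigues(T[:3,:3])[0],T[:3,3],K,np.array([s["k1"],0,0,0.]))
    m=p.reshape(400,400,2).astype(np.float32); out.append(cv2.remap(im,m[...,0],m[...,1],cv2.INTER_CUBIC))
cv2.imwrite("pics/rect.png",np.hstack(out))
# disc: bright low-sat
for n,c in [("or",(336,206)),("bl",(193,211))]:
    m=cv2.inRange(hsv,(0,0,185),(180,60,255)); q=np.zeros_like(m); cv2.circle(q,c,42,255,-1); m&=q
    pts=cv2.convexHull(cv2.findNonZero(m)); e=cv2.fitEllipse(pts); print(n,e,onz(s,*e[0],.048).round(4))
```

```text
or ((336.4636535644531, 205.71116638183594), (68.29769897460938, 78.77315521240234), 84.70243835449219) [ 0.5707 -0.1986  0.048 ]
bl ((195.8518829345703, 214.7786102294922), (72.55423736572266, 77.95034790039062), 112.23099517822266) [0.5471 0.1128 0.048 ]
```

View pics/rect.png

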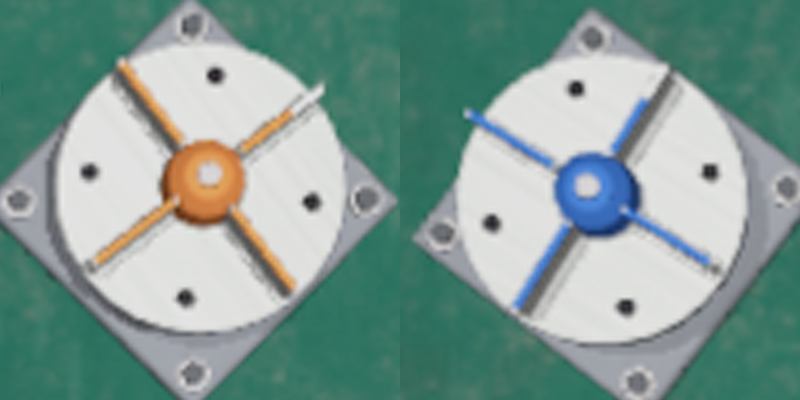

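The orange impeller sits at about (0.566, −0.193), with vanes at about −53°, 37°, 127° and 217°. I'll enter the gap at about 174° and push the 217° vane along (0.71, −0.71). First I'll close the gripper and travel there high.

move_arm(
  increments=[
    [0,0,-4,0],
    [-3.6,-2.1,-1,0],
    [-3.6,-2.1,0,0],
    [-3.6,-2.1,0,0],
    [-3.6,-2.1,0,0],
  ],
  grip=0,
)

```text
time: 0.65
eef_pos: [0.3547, 0.4321, 0.2802]
ee_rot: [[-0.913, 0.407, -0.005], [0.407, 0.913, 0.001], [0.005, -0.002, -1.0]]
wrist_force: [0.2, -1.0, -0.1]
width: 0.0123
```

move_arm(
  increments=[
    [-3.6,-2.1,0,0],
    [-3.6,-2.1,0,0],
    [-3.6,-2.1,0,0],
    [-3.6,-2.1,0,0],
    [-3.6,-2.1,0,0],
  ],
)

```text
time: 1.15
eef_pos: [0.4797, 0.2549, 0.279]
ee_rot: [[-0.914, 0.406, -0.006], [0.406, 0.914, -0.0], [0.006, -0.003, -1.0]]
wrist_force: [0.4, 0.6, -0.7]
width: 0.0003
```

move_arm(
  increments=[
    [-2,-4.2,0,0],
    [-2,-4.2,0,0],
    [-2,-4.2,0,0],
    [-2,-4.2,0,0],
    [-2,-4.2,0,0],
  ],
)

```text
time: 1.65
eef_pos: [0.4883, 0.0142, 0.2776]
ee_rot: [[-0.914, 0.407, -0.004], [0.407, 0.914, 0.001], [0.004, -0.001, -1.0]]
wrist_force: [0.9, -0.3, -0.0]
width: -0.0
```

move_arm(
  increments=[
    [-2,-4.2,0,0],
    [-2,-4.2,0,0],
    [-2,-4.2,0,0.12],
    [0,0,2,0.12],
    [0,0,2,0.12],
  ],
)

```text
time: 2.15
eef_pos: [0.4911, -0.1424, 0.2383]
ee_rot: [[-0.691, 0.722, 0.001], [0.722, 0.691, -0.005], [-0.004, -0.002, -1.0]]
wrist_force: [-0.4, 1.1, 0.4]
width: -0.0
```

move_arm(
  increments=[
    [-2.3,-1.8,3,0],
    [-2.3,-1.8,3,0],
    [0,0,3,0],
    [0,0,2,0],
    [0,0,0,0],
  ],
)

```text
time: 2.65
eef_pos: [0.496, -0.2047, 0.1224]
ee_rot: [[-0.688, 0.726, -0.001], [0.726, 0.688, -0.005], [-0.003, -0.005, -1.0]]
wrist_force: [0.3, -0.0, 0.2]
width: -0.0002
```

Run:
```python
from h import *
st=bot.state();print(st["time"],st["eef_pos"],np.round(st["ee_rot"],3).tolist())
ims=[cv2.resize(viewer.snapshot("scene")["pixels"][180:330,230:430],(400,300)),cv2.resize(viewer.snapshot("top")["pixels"][140:290,250:450],(400,300))]
cv2.imwrite("pics/pre.png",np.hstack(ims))
```

```text
2.65 [ 0.49599915 -0.20467118  0.12240175] [[-0.688, 0.726, -0.001], [0.726, 0.688, -0.005], [-0.003, -0.005, -1.0]]
```

View pics/pre.png

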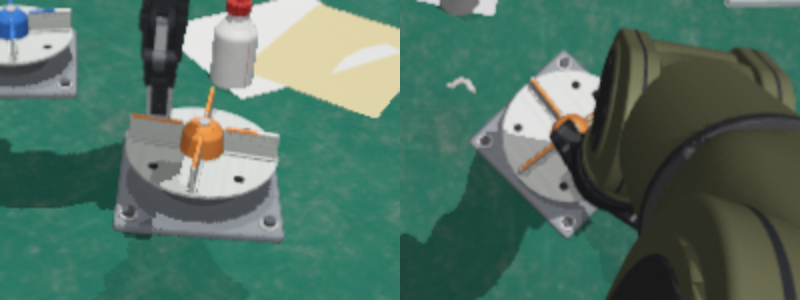

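Run:
```python
from h import *
for n,(x0,y0,ox) in {"scene":(230,180,0),"top":(250,140,400)}.items():
    s=viewer.snapshot(n);f=210/np.tan(np.radians(s["vertical_fov"])/2);K=np.array([[f,0,s["cx"]],[0,f,s["cy"]],[0,0,1.]])
    T=np.linalg.inv(np.array(s["T"])); c=np.array([.5665,-.1935])
    P=[[.496,-.2047,.1224],[*c,.081]]+[[*(c+.073*np.array([np.cos(a),np.sin(a)])),.076] for a in np.radians([-53,37,127,217])]
    p=cv2.projectPoints(np.array(P),cv2.Rodrigues(T[:3,:3])[0],T[:3,3],K,np.array([s["k1"],0,0,0.]))[0].reshape(-1,2)
    print(n,((p-[x0,y0])*2+[ox,0]).round().tolist())
```

```text
scene [[157.0, 112.0], [201.0, 119.0], [276.0, 134.0], [211.0, 85.0], [127.0, 112.0], [189.0, 167.0]]
top [[590.0, 189.0], [572.0, 129.0], [625.0, 91.0], [531.0, 77.0], [518.0, 170.0], [614.0, 184.0]]
```

move_arm(
  increments=[
    [0.8,0.2,1.5,0],
    [0.7,0.2,2,0],
    [0,0,2,0],
    [0,0,1,0],
    [0,0,0,0],
  ],
)

```text
time: 3.35
eef_pos: [0.4989, -0.1912, 0.0666]
ee_rot: [[-0.69, 0.723, 0.023], [0.723, 0.69, -0.011], [-0.023, 0.009, -1.0]]
wrist_force: [-0.2, -0.3, 0.3]
width: 0.0003
```

Run:
```python
from h import *
st=bot.state();print(np.round(st["qpos"],3),np.round(st["joint_vel"],3),np.round(st["joint_efforts"],2),st["wrist_force"])
```

```text
[ 0.31   0.828 -0.055  1.991  0.151  0.302  0.891] [-0.002 -0.027  0.001 -0.011 -0.002  0.009  0.001] [-7.00e-02 -4.99e+01  7.40e-01 -6.61e+00  3.00e-02 -2.60e-01 -2.00e-02] [-0.23165424 -0.2777775   0.27174376]
```

move_arm(
  increments=[
    [0,0,0.8,0],
    [0,0,0.2,0],
  ],
)

```text
time: 3.55
eef_pos: [0.5007, -0.1918, 0.0581]
ee_rot: [[-0.69, 0.723, 0.026], [0.723, 0.69, -0.012], [-0.027, 0.011, -1.0]]
wrist_force: [1.0, -0.2, 0.4]
width: -0.0001
```

move_arm(
  increments=[
    [-2,-0.3,0,0],
    [-2.4,-0.2,0,0],
    [-2.4,0,0,0],
    [-1.5,0,-4.5,0],
    [-0.5,0,-4.5,0],
  ],
)

```text
time: 4.05
eef_pos: [0.5528, -0.2577, 0.1472]
ee_rot: [[-0.692, 0.722, 0.012], [0.722, 0.692, -0.006], [-0.012, 0.004, -1.0]]
wrist_force: [-0.0, -0.6, -0.9]
width: -0.0002
```

move_arm(
  increments=[
    [0,0,-4,0],
    [0,0,-3,0],
  ],
)

```text
time: 4.25
eef_pos: [0.5529, -0.2593, 0.2221]
ee_rot: [[-0.69, 0.724, 0.015], [0.724, 0.69, -0.007], [-0.016, 0.006, -1.0]]
wrist_force: [0.4, 0.3, 0.1]
width: 0.0003
```

Run:
```python
from h import *
ims=[]
for k in range(8):
    ims.append(cv2.resize(viewer.snapshot("scene")["pixels"][215:305,280:380],(200,180)))
print(bot.state()["time"],bot.state()["eef_pos"])
cv2.imwrite("pics/spin.png",np.vstack([np.hstack(ims[:4]),np.hstack(ims[4:])]))
```

```text
4.65 [ 0.5512919  -0.25800669  0.21765262]
```

View pics/spin.png

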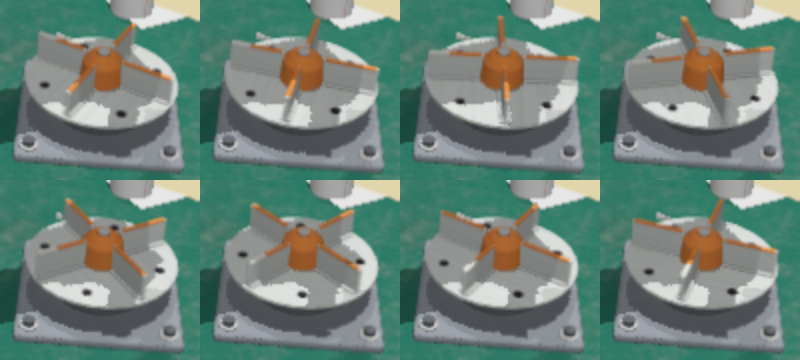

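```bash
cat > track.py <<'E'
from h import *
c=np.array([.5665,-.1935]); ph=[];ts=[]
r,a=np.meshgrid(np.linspace(.035,.068,20),np.radians(np.arange(0,360,1)))
P=np.stack([c[0]+r*np.cos(a),c[1]+r*np.sin(a),np.full(r.shape,.076)],-1).reshape(-1,3)
for k in range(70):
    ts.append(bot.state()["time"]); s=viewer.snapshot("scene")
    f=210/np.tan(np.radians(s["vertical_fov"])/2);K=np.array([[f,0,s["cx"]],[0,f,s["cy"]],[0,0,1.]]);T=np.linalg.inv(np.array(s["T"]))
    p=cv2.projectPoints(P,cv2.Rodrigues(T[:3,:3])[0],T[:3,3],K,np.array([s["k1"],0,0,0.]))[0].reshape(360,20,2).astype(np.float32)
    m=cv2.inRange(cv2.cvtColor(s["pixels"],cv2.COLOR_BGR2HSV),(5,120,80),(22,255,255))
    w=cv2.remap(m,p[...,0],p[...,1],cv2.INTER_LINEAR).sum(1)/255.
    ph.append(np.angle((w*np.exp(4j*a[:,0])).sum()))
u=np.unwrap(ph)/4
print(ts[0],ts[-1]);print((u-u[0]).round(2)[::5]); 
cv2.imwrite("pics/end.png",s["pixels"])
E
python3 track.py
```

```text
4.65 8.1
[ 0.   -0.16  1.01  1.8   3.16  4.5   5.15  6.38  7.71  8.3   9.51 10.78
 11.31 12.54]
```

```bash
python3 track.py
python3 - <<'E'
from h import *
s=viewer.snapshot("top")["pixels"]
cv2.imwrite("pics/fin.png",np.hstack([cv2.resize(viewer.snapshot("scene")["pixels"][160:310,180:380],(400,300)),cv2.resize(s[160:260,140:273],(400,300))]))
E
```

```text
8.15 11.6
[ 0.    0.59  1.83  2.24  3.47  3.91  5.08  5.51  6.66  7.06  8.2   8.55
  9.69 10.05]
```

View pics/fin.png

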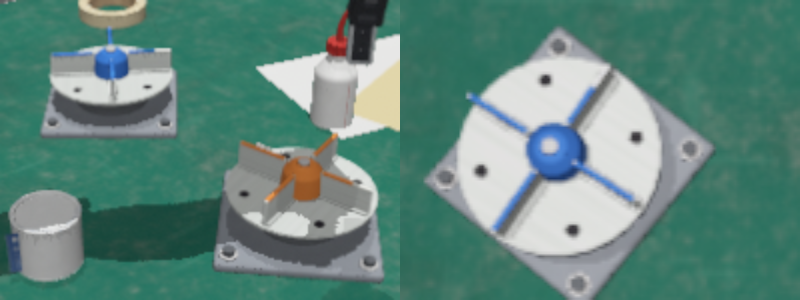

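The left half shows the orange impeller at (300,185) still spinning, with the gripper well above it. The right half shows the blue impeller in the same pose as at the start. Tracking adds up to more than 22 rad since the push.

```bash
python3 -c "
from h import *
print(ticket.finish_job())"
```

```text
the job is handed in; nothing more can be done
None
```

The orange impeller took one brisk counterclockwise push on a vane with the shut fingers, which were then lifted clear. It was still spinning untouched when I handed in the job, at about 12 s on the robot clock.

- **Turning:** tracking the vanes in the scene camera gave about 12.5 rad over one 3.3 s stretch and about 10 rad over the next. That is more than 22 rad after the push, well over two turns. It was turning at about 4 rad/s in the first stretch and 3 rad/s in the second.
- **Tracking noise:** the vane angle was noisy, with uneven steps and one brief small negative reading at the start. The overall trend was clear and agreed with the picture sequence.
- **Blue impeller:** in the last picture it stood in the same pose as at the start.
- **Clearance:** the gripper was about 14 cm above the vanes, and wrist forces stayed around 1 N in the readings I had.
- **Verdict:** the hand-in gave none, so these checks are the only confirmation I have.

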